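Test an AA cell in the torch: hold the lamp head short of its lock

ROBOT

A 6-joint arm with a two-finger parallel gripper is mounted at the origin on the work surface. World frame = base frame: x ahead of the robot, y to its left, z up, the work surface at z = 0. Lengths are in m, angles in degrees, forces in N, time in s.
With the tool pointing down it reaches from about 0.3 to 0.75 m from the base axis. Payload 8.5 kg.
Tool frame: the origin (TCP) lies at the very end of the fingers, on their centre line; the grasp point (between the pads) lies 19 mm behind it (env.pinch_z is the distance from the TCP to the grasp point, in m); z points along the fingers, y is the line along which they close (so a half turn about z gives the same grasp; the last joint's range is limited). The gripper opens to 85 mm and grips with 20 to 120 N. Pads are 22 mm wide; open, the fingers measure 114 mm over their backs; the gripper's body (76 mm by 85 mm) begins 54 mm behind the grasp point. The pads swing forward as they close: fully open they stand 13 mm farther back than shut.
Start: joints at [64.498, 21.807, 74.336, -0, 83.858, -12.336], TCP at [0.125, 0.536, 0.231] pointing down, gripper open.
Joint ranges: [-178.18, 178.18], [-50.72, 133.34], [12.68, 142.11], [-81.47, 261.47], [9.98, 163.14], [-165.26, 165.26]. Speed limits (degrees/s): [136.94, 136.94, 180, 180, 180, 180].

INTERFACE

Orientations are given as a 3x3 rotation matrix whose columns are the frame's x, y, z axes.
In Python, from rig import env, viewer gives the robot as it stands.
- The arm moves only by the tool drive_tool, never from a script. Its argument "series" is a list of rows, each a list of 3 entries, a list of its own where there are three numbers: the shift along the tool's x, y, z in m, then the turn about the tool's z in degrees, then the finger opening in m, from 0 to 0.0854. A call has 1 to 20 rows; each row is the pose to reach, as a shift and turn from the pose commanded when the call began, along the tool's axes at that moment; what a row does not reach only later rows make up. A row lasts 1/10 s, in which the tool goes at most 50 mm and 8.59 degrees, less where a joint would pass 70% of its speed; a pose out of reach is approached as far as the arm can. A call with a gripper value outside its range is refused whole. The fingers move at their own pace and stop on an object; "newtons" is the grip in N (left out, the last holds). Time passes only in rows, so rows that repeat a pose let the fingers close. It gives the time, the measured TCP pose, the force, the opening and the grip force at its end, in the units of the state.
- env.observe(): the state, without advancing time (a new reading comes with each control period).
- viewer.get_image(name): name is "side" or "top"; returns a dict with "img" (420x560x3 uint8, red, green, blue), "depth" (420x560 float32, m along the optical axis (not along the pixel's ray), 0 where there is no reading), "camera_matrix" (3x3 intrinsics, pixels), "rvec" (rotation vector, rad) and "tvec" (3), from world to camera coordinates, as OpenCV has them. Camera axes: x right, y down, z forward; pixel columns grow to the right and rows downward; lengths in m; the calibration is good to about 2 mm. A picture is of the moment at which its call begins.
- env.close_job(): hands the job in; it is judged then, once.
The state is a dict: "time_s": time; "q": joint angles; "qvel": joint speeds; "joint_efforts": joint torques, N m; "position": TCP position; "tool_rot": TCP orientation; "ft_force": force on the tool from outside, world axes, zero at the start; "wrist_torque": the same for the moment, N m; "grip_width": finger opening in m; "gripper_force": force on a finger pad.
Only numpy, scipy, OpenCV 4.12 (cv2) and the standard library are available. Lean on these libraries where they do the work, as an engineer would, in place of code of your own. Each camera call takes 0.05 s, during which the arm holds its last target. There are 200 camera calls.

TASK

Test the AA cell in the white torch: push the standing cell down into the open barrel, then set the lamp head on with its lugs in the entries, press it right down and twist it clockwise half-way to the lock, without letting it click. Finish still gripping the head there, down and still, so that the lamp stays lit while I look; leave the bin, bowl, bulb and cap sorter alone.

Things in the scene. Friction and masses are not known exactly. Their poses are not given: they have to be found in the camera images.
- torch: White plastic torch barrel with grey ribs, 46 mm dia., 72 mm tall, standing upright, open end up, keyed and fixed in a grey 92 x 60 mm holder screwed to the shelf: it cannot turn or tip. Origin on its axis at shelf level, z up. Its shoulder is 54 mm up; above it stands the 24 mm dia. neck with the bayonet flange. Key ribs run down the barrel at its +x and -x.
- torch_mouth (a point): Centre of the barrel's open upper rim, 72 mm above the shelf; axes as the torch's. The bore is 17 mm dia. with a bevelled mouth (about 21 mm dia.); a sprung contact lies 46 mm below the rim. The head is fully pressed down when its centre is 2.5 mm above this point; turned under the flange it may rise 1.5 mm more.
- flange (a point): Centre of the upper face of the bayonet flange around the neck, 5 mm below the rim: 33 mm dia., 4 mm thick, bevelled above. Two opposite gaps in it, each 60 degrees wide, centred on this frame's +x and -x (above the key ribs), are the entries for the head's lugs. Once below the flange the head turns only clockwise, seen from above.
- latch (a point): Tip of the 2.6 mm steel latch pin sprung up 4 mm from the barrel's shoulder (1 N; the head's edge presses it down). When the head is turned clockwise 62 to 70 degrees from the entry the pin clicks into a notch of the head and locks it; 70 degrees is the end stop, 35 degrees is half-way. Nothing is felt before the click but slight friction.
- head_mid (a point): Centre, half-way up, of the loose white lamp head: a round cap 44 mm dia., 38 mm tall, 50 g, standing lens up, open skirt down on the shelf. Two opposite grey ribs (5 mm wide, 3.5 mm proud) run up its outside at its +x and -x, right over the lugs. Grip it from above across its smooth y sides, finger tips 5 to 12 mm above its lower edge, and turn it with the gripper.
- head: The lamp head again; origin at the centre of its lower edge, z up to the lens. Skirt 36 mm dia. inside, 16.5 mm deep. Two lugs inside at +x and -x: 7 mm wide, up to 6 mm above the edge, bevelled below, 27 mm between their tips. To enter, its x axis lies along the torch's x axis, either way round, within 10 degrees; fully down, its edge is 16.5 mm below the rim.
- head_rib (a point): Middle of the outer face of one of the head's two ribs, 25.5 mm from the head's axis along its +x, 19 mm above its lower edge. The other rib is opposite and just alike.
- cell_mid (a point): Centre, half-way up, of an AA cell (grey, 14.5 mm dia., 50.5 mm tall, small nub up) standing on the shelf; 23 g. Let 15 mm or more down into the barrel and let go, it slides home onto the contact: its top then stands 4.5 mm proud of the rim (this point 20.75 mm below the rim), and the head, pressed down over it, pushes it in against the spring (about 5 N in all).
- bin_mid (a point): Red plastic bin with a ribbed screw lid, 164 mm dia., 150 mm tall (this point is half-way up). To be left alone.
- bowl_mid (a point): White ceramic bowl of button cells, 120 mm dia., 48 mm tall (this point is half-way up). To be left alone.
- cfl_mid (a point): Compact fluorescent bulb in a clear sleeve 132 x 54 x 54 mm, lying on the shelf, its long side along its x (this point is its centre). To be left alone.
- sorter_mid (a point): Blue open box with three bays of bottle caps, 120 x 180 mm, about 66 mm tall (this point is 27 mm up). To be left alone.

How it is judged:
By the outcome, as a careful person would: the job done as asked, in the order asked, and still so for the second after the job is handed in, while the arm keeps its last pose, push and grip.
It also fails if it takes over 56 s, if anything falls off the work surface, if the arm or the gripper's body presses on something with over 40 N, if the wrist force passes 120 N, or if a joint passes its speed limit or range.

## Working session

There is one attempt and no reset: what is moved stays moved. The work goes in short steps, Python scripts to look and compute and a tool call to move; the robot and the scene stay as the last step left them, time stands still between calls to the robot, and variables do not carry over. Pictures are saved under pics/ and viewed, at most 10 in all, crops included, and the job is handed in when it is done.

Besides the shell and the picture viewer there is one more tool, called after ">>>" as a command line: name --argument value ..., lists and objects as JSON in quotes. drive_tool: Moves the arm, as the interface text tells. Its arguments: {"type":"object","properties":{"series":{"type":"array"},"newtons":{"type":"number"}},"required":["series"]}

```bash
mkdir -p pics; ls
python3 - <<'E'
from rig import env, viewer
import cv2,numpy as np
s=env.observe(); print(s['time_s'],s['position'],s['tool_rot'],s['grip_width'],env.pinch_z)
for n in("side","top"):
    d=viewer.get_image(n); np.savez(f'{n}0.npz',**d); cv2.imwrite(f'pics/{n}0.png',cv2.cvtColor(d['img'],cv2.COLOR_RGB2BGR))
    R=cv2.Rodrigues(np.array(d['rvec'],float))[0]; print(n,d['camera_matrix'],-R.T@np.ravel(d['tvec']),R)
E
```

```text
pics
0.0 [0.12515274 0.53527764 0.23072761] [[-9.73711398e-01  2.27784424e-01 -6.07364687e-04]
 [ 2.27785034e-01  9.73710614e-01 -1.27216631e-03]
 [ 3.01617772e-04 -1.37707142e-03 -9.99999006e-01]] 0.08545831607786857 0.0187
side [[465.1079037    0.         278.61014128]
 [  0.         465.1079037  207.1725659 ]
 [  0.           0.           1.        ]] [ 0.40466921 -0.82217636  0.88269876] [[ 0.9730265  -0.23069039 -0.00116939]
 [-0.15857278 -0.66514358 -0.72968397]
 [ 0.16755326  0.71018728 -0.68378354]]
top [[503.59256556   0.         274.87242966]
 [  0.         503.59256556 207.32689978]
 [  0.           0.           1.        ]] [4.00490905e-01 9.84479167e-04 1.46233411e+00] [[-0.00288142 -0.99992702 -0.01173294]
 [-0.99080584  0.00444177 -0.13521857]
 [ 0.13526081  0.01123544 -0.99074632]]
```

View pics/top0.png

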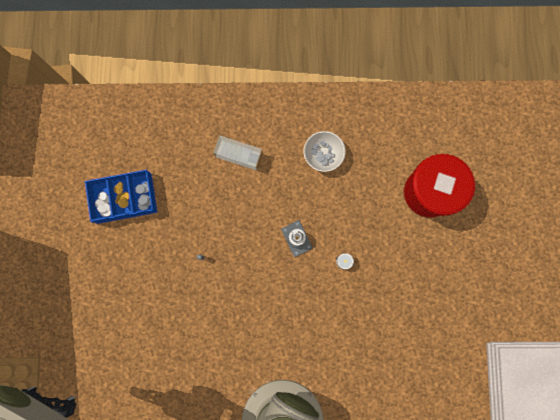

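View pics/side0.png

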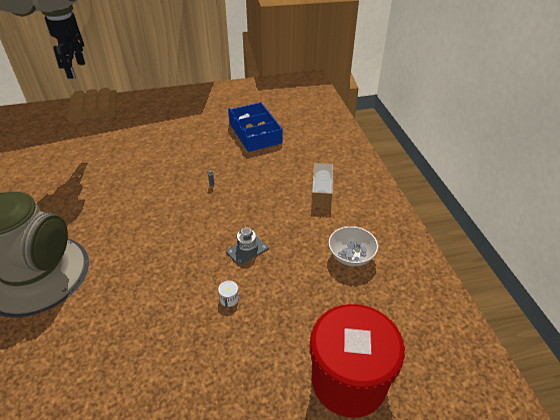

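The top view shows the torch at (297,238), the head at (345,261) and the cell at (200,257). In the side view they are at (247,240), (229,293) and (211,180). I'll enlarge them next.

Run:
```python
import cv2,numpy as np
T=np.load('top0.npz')['img'];S=np.load('side0.npz')['img']
def c(I,u,v,h=22): return cv2.resize(I[v-h:v+h,u-h:u+h],(264,264),interpolation=cv2.INTER_CUBIC)
o=np.vstack([np.hstack([c(T,297,238),c(T,345,261),c(T,200,257)]),np.hstack([c(S,247,243),c(S,229,293),c(S,211,180)])])
cv2.imwrite('pics/crop0.png',o[...,::-1])
```

```text
(no output)
```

View pics/crop0.png

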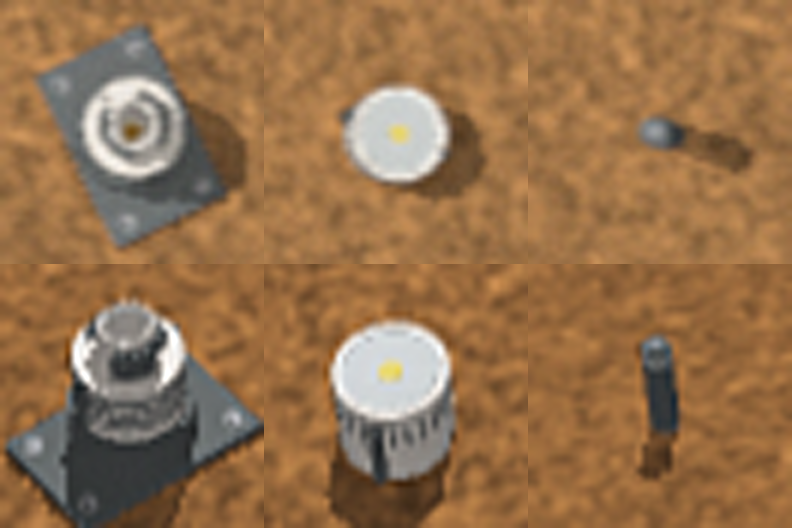

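The crops show the torch rim near top crop (132,127), with its dark flange gaps along the long side of the plate. One head rib is at top crop (346,116) and side crop (378,450). The cell is at (660,132). Next I'll measure using depth and masks.

```bash
cat > h.py <<'E'
import cv2,numpy as np
def cam(d):
    R=cv2.Rodrigues(np.array(d['rvec'],float))[0]; return d['camera_matrix'],R,np.ravel(d['tvec'])
def cloud(d):
    K,R,t=cam(d); z=d['depth']; v,u=np.mgrid[:z.shape[0],:z.shape[1]]
    p=np.stack([(u-K[0,2])/K[0,0]*z,(v-K[1,2])/K[1,1]*z,z],-1); return (p-t)@R
def ray(d,u,v,h):
    K,R,t=cam(d); r=np.linalg.solve(K,[u,v,1])@R; c=-R.T@t; return c+r*(h-c[2])/r[2]
def proj(d,P):
    K,R,t=cam(d); return cv2.projectPoints(np.array(P,float).reshape(-1,1,3),R,t,K,None)[0][:,0]
E
python3 - <<'E'
from h import *
D={n:dict(np.load(n+'0.npz')) for n in('top','side')}
box={'top':dict(t=(297,238),h=(345,261),c=(200,257)),'side':dict(t=(247,243),h=(229,293),c=(211,180))}
for n,d in D.items():
    P=cloud(d)
    for k,(u,v) in box[n].items():
        p=P[v-22:v+22,u-22:u+22].reshape(-1,3); uv=np.stack(np.meshgrid(np.arange(u-22,u+22),np.arange(v-22,v+22)),-1).reshape(-1,2)
        H=p[:,2]; print(n,k,'zmax',H.max().round(4),'floor',np.median(H).round(4))
        for lo,hi in dict(t=[(.066,.08),(.05,.058),(.008,.05)],h=[(.034,.045)],c=[(.044,.056)])[k]:
            m=(H>lo)&(H<hi)
            if m.sum()<3: continue
            q=p[m]; c,r=cv2.minEnclosingCircle(q[:,:2].astype(np.float32)*1000)
            print('  ',lo,m.sum(),'mean',q.mean(0).round(4),'circ',np.round(c,1),round(r,1),'uv',uv[m].mean(0).round(2),'ray@top',ray(d,*uv[m].mean(0),dict(t=.072,h=.038,c=.05)[k]).round(4))
# plate mask in top & side
for n,d in D.items():
    u,v=box[n]['t']; I=d['img'].astype(int); m=np.zeros(I.shape[:2],np.uint8)
    s=np.s_[v-26:v+27,u-26:u+27]; m[s]=((I[s][...,2]>=I[s][...,0]-8))*255
    cs=cv2.findContours(m,0,2)[0]; c=max(cs,key=cv2.contourArea)[:,0]
    for h in(.003,.006,.01):
        W=np.array([ray(d,*x,h)[:2] for x in c],np.float32)*1000; print(n,h,cv2.minAreaRect(W))
E
```

```text
top t zmax 1.4623 floor 0.0013
   0.066 42 mean [ 0.509  -0.0428  0.0692] circ [507.8 -43. ] 15.5 uv [296.48 236.45] ray@top [ 0.5088 -0.0427  0.072 ]
   0.05 102 mean [ 0.5086 -0.0418  0.0538] circ [507.8 -43.5] 23.6 uv [295.95 237.04] ray@top [ 0.5072 -0.0413  0.072 ]
   0.008 169 mean [ 0.5037 -0.0405  0.0228] circ [510.1 -51.1] 52.5 uv [295.2  239.59] ray@top [ 0.5002 -0.0391  0.072 ]
top h zmax 1.4623 floor -0.0
   0.034 163 mean [ 0.442  -0.1786  0.038 ] circ [ 442.  -178.3] 23.7 uv [344.69 260.98] ray@top [ 0.4419 -0.1786  0.038 ]
top c zmax 1.4623 floor -0.0005
   0.044 16 mean [0.454  0.2307 0.0491] circ [453.6 231.6] 7.5 uv [198.69 257.  ] ray@top [0.454  0.2306 0.05  ]
side t zmax 0.8827 floor 0.0033
   0.066 78 mean [ 0.5056 -0.046   0.0697] circ [505.  -44.7] 16.4 uv [245.56 232.4 ] ray@top [ 0.5053 -0.0482  0.072 ]
   0.05 124 mean [ 0.5045 -0.0517  0.0546] circ [506.7 -45.5] 24.1 uv [245.82 238.43] ray@top [ 0.5024 -0.0679  0.072 ]
   0.008 327 mean [ 0.5027 -0.0601  0.0252] circ [506.2 -46.9] 50.3 uv [246.3  249.17] ray@top [ 0.4973 -0.1017  0.072 ]
side h zmax 0.8827
[... 256 characters left out ...]
op [0.452  0.2297 0.05  ]
top 0.003 ((509.5495300292969, -44.414825439453125), (91.31602478027344, 56.65156936645508), 23.892606735229492)
top 0.006 ((509.3253173828125, -44.321495056152344), (91.12832641601562, 56.53505325317383), 23.89259147644043)
top 0.01 ((509.0263977050781, -44.19704055786133), (90.87799835205078, 56.379798889160156), 23.892601013183594)
side 0.003 ((500.345458984375, -24.072612762451172), (95.68939971923828, 96.74185943603516), 24.33671760559082)
side 0.006 ((500.0191345214844, -26.794349670410156), (95.36306762695312, 96.41191101074219), 24.33673667907715)
side 0.01 ((499.5840759277344, -30.423362731933594), (94.92793273925781, 95.97201538085938), 24.336732864379883)
```

Run:
```python
from h import *
D={n:dict(np.load(n+'0.npz')) for n in('top','side')}
for n,c in(('top',(.5083,-.0433)),('side',(.506,-.0452))):
    P=cloud(D[n]); d=P[...,:2]-c; r=np.hypot(*np.moveaxis(d,-1,0))*1000; a=np.degrees(np.arctan2(d[...,1],d[...,0]))
    m=(r>12.5)&(r<17)&(P[...,2]>.03)&(P[...,2]<.08); i=np.argsort(a[m]); print(n,[(int(x),round(float(y)*1000),int(w)) for x,y,w in zip(a[m][i],P[m][i,2],r[m][i])])
# head rib: 
for n,c,cs in(('top',(.442,-.1785),(344.7,261)),('side',(.4386,-.180),(228,293))):
    P=cloud(D[n]); d=P[...,:2]-c; r=np.hypot(*np.moveaxis(d,-1,0))*1000; a=np.degrees(np.arctan2(d[...,1],d[...,0]))
    m=(r>16)&(r<30)&(P[...,2]>.004)&(P[...,2]<.039); I=D[n]['img'].max(-1)
    i=np.argsort(a[m]); print(n,[(int(x),round(float(y)*1000),int(w),int(g)) for x,y,w,g in zip(a[m][i],P[m][i,2],r[m][i],I[m][i]) if g<110])
```

```text
top [(-175, 55, 16), (-174, 54, 13), (-165, 50, 16), (-163, 56, 14), (-152, 51, 15), (-145, 49, 12), (-144, 54, 16), (-138, 54, 14), (-130, 54, 16), (-129, 55, 12), (-121, 51, 14), (-117, 67, 13), (-111, 61, 16), (-105, 65, 12), (-102, 66, 15), (-92, 66, 14), (-82, 67, 15), (-71, 65, 15), (-68, 67, 13), (-58, 68, 14), (-49, 64, 16), (-42, 69, 13), (-35, 65, 16), (-26, 66, 14), (-16, 61, 14), (-13, 63, 16), (-5, 63, 13), (4, 53, 14), (15, 53, 15), (25, 54, 15), (29, 49, 13), (39, 52, 15), (47, 53, 13), (47, 56, 16), (59, 70, 14), (69, 68, 13), (69, 58, 16), (80, 68, 13), (82, 67, 15), (91, 66, 15), (93, 70, 12), (101, 66, 15), (104, 66, 13), (108, 53, 16), (114, 64, 14), (124, 65, 15), (130, 51, 16), (130, 64, 13), (138, 67, 15), (143, 48, 16), (147, 69, 13), (152, 47, 14), (158, 67, 12), (162, 65, 15), (165, 52, 16), (172, 65, 14), (174, 52, 16)]
side [(-179, 56, 14), (-177, 53, 14), (-169, 55, 12), (-162, 54, 16), (-161, 53, 13), (-147, 54, 16), (-144, 53, 13), (-142, 57, 14), (-135, 53, 16), (-130, 68, 12), (-130, 55, 14), (-128, 63, 14), (-126, 67, 14), (-126, 55, 16), (-125, 61, 
[... 1465 characters left out ...]
113, 7, 22, 56), (-113, 31, 24, 52), (-113, 34, 23, 72), (-112, 12, 23, 51), (-111, 18, 22, 43), (-110, 16, 23, 48), (-109, 33, 19, 73), (-109, 24, 24, 39), (-109, 27, 23, 38), (-108, 7, 20, 84), (-108, 30, 23, 54), (-108, 33, 22, 61), (-108, 7, 22, 79), (-107, 15, 19, 105), (-106, 14, 22, 82), (-99, 21, 18, 97), (-97, 29, 22, 67), (-97, 29, 19, 86), (-96, 34, 20, 105), (-84, 28, 19, 91), (-84, 33, 20, 106), (-79, 25, 20, 92), (-76, 24, 17, 100), (-65, 25, 20, 79), (-64, 27, 19, 80), (-63, 31, 20, 84), (-52, 25, 21, 105), (-51, 28, 21, 70), (-50, 31, 21, 79), (-47, 33, 20, 99), (-40, 31, 21, 86), (-37, 33, 21, 94), (-28, 29, 21, 100), (-28, 25, 21, 101), (-19, 32, 21, 98), (-19, 28, 20, 95)]
```

>>> drive_tool --series '[[[-0.389,-0.222,0.09],77,0.05],[[-0.389,-0.222,0.09],77,0.05],[[-0.389,-0.222,0.09],77,0.05],[[-0.389,-0.222,0.09],77,0.05],[[-0.389,-0.222,0.09],77,0.05],[[-0.389,-0.222,0.09],77,0.05],[[-0.389,-0.222,0.09],77,0.05],[[-0.389,-0.222,0.09],77,0.05],[[-0.389,-0.222,0.09],77,0.05],[[-0.389,-0.222,0.09],77,0.05],[[-0.389,-0.222,0.09],77,0.05],[[-0.389,-0.222,0.09],77,0.05],[[-0.389,-0.222,0.09],77,0.05],[[-0.389,-0.222,0.09],77,0.05]]' --newtons 20

```text
time_s: 1.5
position: [0.4527, 0.2317, 0.1417]
tool_rot: [[0.001, 1.0, 0.0], [1.0, -0.001, 0.0], [0.0, 0.0, -1.0]]
ft_force: [-0.4, 0.1, 0.7]
grip_width: 0.0498
gripper_force: 0.0
```

>>> drive_tool --series '[[[0,0,0.05],0,0.05],[[0,0,0.09],0,0.05],[[0,0,0.114],0,0.05],[[0,0,0.114],0,0.05],[[0,0,0.114],0,0.03],[[0,0,0.114],0,0.02],[[0,0,0.114],0,0.01],[[0,0,0.114],0,0.01],[[0,0,0.114],0,0.01],[[0,0,0.114],0,0.01]]' --newtons 30

```text
time_s: 2.5
position: [0.4543, 0.2311, 0.0289]
tool_rot: [[0.003, 1.0, 0.003], [1.0, -0.003, 0.001], [0.001, 0.003, -1.0]]
ft_force: [-0.6, -0.3, 7.7]
grip_width: 0.0134
gripper_force: 29.5
```

Run:
```python
from rig import env, viewer
from h import *
d=viewer.get_image('side'); np.savez('side1.npz',**d); I=d['img']
cv2.imwrite('pics/s1.png',cv2.resize(I[80:230,140:290],(600,600),interpolation=cv2.INTER_CUBIC)[...,::-1])
s=env.observe(); print(s['time_s'],s['position'],s['grip_width'],s['gripper_force'])
```

```text
2.55 [0.45425959 0.23107403 0.02889898] 0.013040103660461369 29.501571357250214
```

View pics/s1.png

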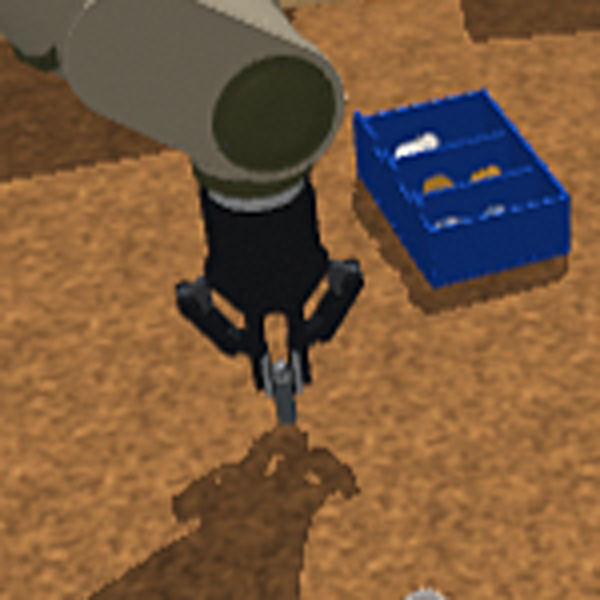

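>>> drive_tool --series '[[[0,0,-0.03],0,0.01],[[0,0,-0.07],0,0.01],[[0,0,-0.09],0,0.01],[[-0.04,0.008,-0.09],0,0.01],[[-0.08,0.015,-0.09],0,0.01],[[-0.12,0.023,-0.09],0,0.01],[[-0.16,0.031,-0.09],0,0.01],[[-0.2,0.038,-0.09],0,0.01],[[-0.24,0.046,-0.09],0,0.01],[[-0.265,0.051,-0.09],0,0.01],[[-0.275,0.0525,-0.09],0,0.01],[[-0.275,0.0525,-0.09],0,0.01],[[-0.275,0.0525,-0.09],0,0.01]]'

```text
time_s: 3.85
position: [0.5049, -0.0434, 0.1176]
tool_rot: [[0.002, 1.0, 0.0], [1.0, -0.002, 0.0], [0.0, 0.0, -1.0]]
ft_force: [-0.5, -0.3, -0.8]
grip_width: 0.0132
gripper_force: 29.4
```

Run:
```python
from rig import env, viewer
from h import *
o=[]
for n,(u,v) in(('side',(247,220)),('top',(297,238))):
    d=viewer.get_image(n); np.savez(n+'2.npz',**d); o.append(cv2.resize(d['img'][v-35:v+35,u-25:u+25],(400,560),interpolation=cv2.INTER_CUBIC))
cv2.imwrite('pics/s2.png',np.hstack(o)[...,::-1])
s=env.observe(); print(s['time_s'],s['position'],s['grip_width'],s['gripper_force'],s['ft_force'])
```

```text
3.95 [ 0.50489402 -0.0430932   0.11746679] 0.013434734202782397 29.36879575252533 [ 0.31279085  0.45934942 -0.16427426]
```

View pics/s2.png

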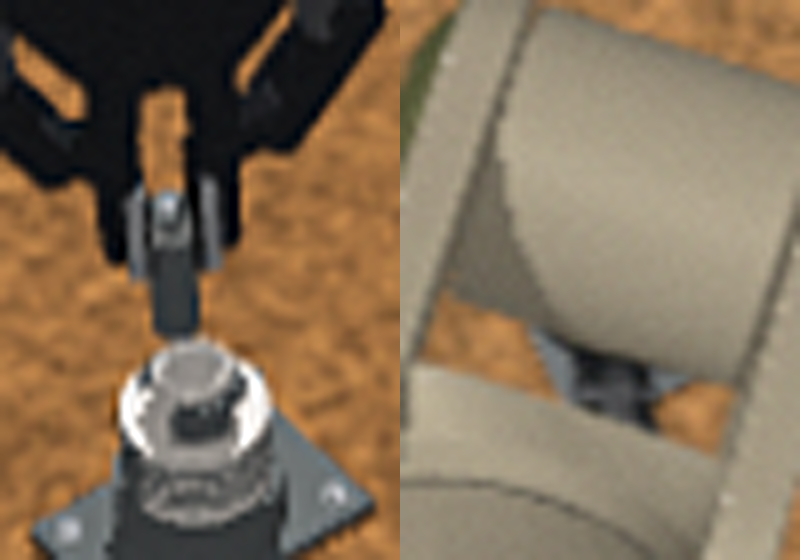

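Run:
```python
from h import *
d=dict(np.load('side2.npz')); P=cloud(d)
f=lambda x,y:(222+(x+.5)/8-.5,185+(y+.5)/8-.5)
print('rim',ray(d,*f(195,370),.072)); 
for h in(.0885,.086): print('cellbot',ray(d,*f(176,328),h))
for z,x,y in((.095,176,300),(.11,174,250),(.13,172,215)): 
    u,v=f(x,y); print('cell surf',P[round(v),round(u)])
I=d['img'].astype(int)
for v in range(216,242,2): print(v,[int(x) for x in I[v,236:260].sum(-1)//3])
```

```text
rim [ 0.50717886 -0.04319891  0.072     ]
cellbot [ 0.50271121 -0.04054455  0.0885    ]
cellbot [ 0.50301983 -0.03808411  0.086     ]
cell surf [ 0.50309278 -0.05072421  0.11036244]
cell surf [ 0.50185973 -0.05019956  0.12980781]
cell surf [ 0.50338818 -0.0449343   0.14061606]
216 [9, 5, 96, 105, 52, 48, 54, 65, 54, 55, 20, 44, 101, 85, 67, 88, 112, 114, 122, 125, 124, 117, 120, 124]
218 [81, 89, 75, 100, 53, 39, 58, 60, 58, 56, 39, 56, 101, 100, 90, 92, 97, 99, 100, 102, 110, 116, 124, 124]
220 [126, 124, 112, 117, 90, 57, 57, 59, 58, 53, 64, 126, 121, 103, 99, 99, 105, 113, 116, 115, 111, 112, 111, 108]
222 [100, 92, 101, 110, 91, 55, 55, 59, 57, 55, 42, 119, 112, 110, 116, 110, 104, 107, 121, 129, 126, 114, 109, 107]
224 [106, 111, 115, 118, 126, 58, 56, 58, 58, 55, 44, 107, 109, 116, 117, 119, 118, 110, 101, 97, 103, 108, 113, 113]
226 [101, 107, 106, 105, 117, 77, 55, 53, 52, 50, 74, 111, 96, 106, 109, 106, 110, 111, 108, 104, 104, 103, 104, 106]
228 [118, 113, 112, 110, 107, 117, 144, 146, 173, 169, 166, 159, 156, 176, 131, 84, 77, 90, 99, 99, 104, 111, 118, 124]
230 [106, 101, 101, 116, 88, 203, 183, 131, 136, 142, 142, 140, 129, 140, 201, 166, 198, 142, 108, 118, 113, 115, 122, 122]
232 [123, 126, 221, 121, 63, 172, 160, 141, 138, 141, 142, 139, 146, 195, 148, 91, 100, 255, 210, 116, 109, 119, 123, 115]
234 [94, 229, 247, 225, 236, 141, 127, 145, 149, 174, 163, 150, 130, 101, 56, 48, 128, 246, 249, 190, 116, 125, 126, 126]
236 [69, 251, 245, 229, 144, 132, 141, 114, 56, 49, 51, 98, 63, 65, 48, 190, 250, 241, 245, 206, 114, 131, 131, 110]
238 [85, 162, 252, 193, 139, 141, 147, 88, 51, 54, 56, 53, 53, 46, 68, 128, 248, 252, 216, 96, 107, 111, 115, 131]
240 [129, 75, 113, 248, 188, 143, 143, 116, 101, 92, 90, 101, 116, 130, 144, 160, 253, 144, 74, 69, 114, 115, 112, 114]
```

The side crop shows the cell hanging upright, with its lower end at (176,328) and the rim at (195,370). The cell needs about +2 mm in x and -1 mm in y.

>>> drive_tool --series '[[[-0.001,0.002,0],0,0.01],[[-0.001,0.002,0.005],0,0.01],[[-0.001,0.002,0.01],0,0.01],[[-0.001,0.002,0.015],0,0.01],[[-0.001,0.002,0.018],0,0.01],[[-0.001,0.002,0.021],0,0.01],[[-0.001,0.002,0.024],0,0.01],[[-0.001,0.002,0.024],0,0.01]]'

```text
time_s: 4.75
position: [0.5072, -0.0453, 0.093]
tool_rot: [[0.003, 1.0, -0.0], [1.0, -0.003, 0.0], [0.0, -0.0, -1.0]]
ft_force: [-0.0, 0.4, -0.9]
grip_width: 0.0134
gripper_force: 29.3
```

>>> drive_tool --series '[[[0,0,0.004],0,0.01],[[0,0,0.008],0,0.01],[[0,0,0.012],0,0.01],[[0,0,0.014],0,0.01],[[0,0,0.014],0,0.01]]'

```text
time_s: 5.25
position: [0.5072, -0.0453, 0.079]
tool_rot: [[0.003, 1.0, -0.0], [1.0, -0.003, 0.0], [0.0, -0.0, -1.0]]
ft_force: [1.6, 0.8, -1.1]
grip_width: 0.0133
gripper_force: 29.3
```

>>> drive_tool --series '[[[0,0,0],0,0.03],[[0,0,0],0,0.04],[[0,0,0],0,0.05],[[0,0,0],0,0.05],[[0,0,-0.03],0,0.05],[[0,0,-0.07],0,0.05],[[0,0,-0.1],0,0.06],[[-0.04,-0.02,-0.1],0,0.07],[[-0.08,-0.04,-0.1],0,0.07],[[-0.12,-0.06,-0.1],0,0.07],[[-0.134,-0.066,-0.1],8,0.07],[[-0.134,-0.066,-0.1],16,0.07],[[-0.134,-0.066,-0.1],22,0.07],[[-0.134,-0.066,-0.1],22,0.07],[[-0.134,-0.066,-0.1],22,0.07]]'

```text
time_s: 6.75
position: [0.4407, -0.1792, 0.1794]
tool_rot: [[0.375, 0.927, -0.0], [0.927, -0.375, -0.0], [-0.0, -0.0, -1.0]]
ft_force: [0.1, -0.0, 0.3]
grip_width: 0.0698
gripper_force: 0.0
```

Run:
```python
from rig import env, viewer
from h import *
o=[]
for n,(u,v) in(('side',(247,250)),('top',(310,245))):
    d=viewer.get_image(n); np.savez(n+'3.npz',**d); o.append(cv2.resize(d['img'][v-50:v+50,u-35:u+35],(400,572),interpolation=cv2.INTER_CUBIC))
    P=cloud(d); c=(.507,-.0445) ; m=(np.hypot(P[...,0]-c[0],P[...,1]-c[1])<.008)&(P[...,2]<.12); print(n,np.sort(P[m][:,2])[-8:].round(4), P[m&(P[...,2]>.073)].mean(0))
cv2.imwrite('pics/s3.png',np.hstack(o)[...,::-1])
s=env.observe(); print(s['time_s'],s['position'],s['grip_width'],s['tool_rot'][:,1])
```

```text
side [] [nan nan nan]
top [0.0761 0.0762 0.0775 0.0776 0.0781 0.0782 0.0792 0.0792] [ 0.50843906 -0.04494951  0.07610386]
6.85 [ 0.44081274 -0.17907404  0.17932842] 0.07036906119482463 [ 9.26998473e-01 -3.75065099e-01 -3.95852671e-05]<stdin>:6: RuntimeWarning: Mean of empty slice.
  ret = um.true_divide(
```

View pics/s3.png

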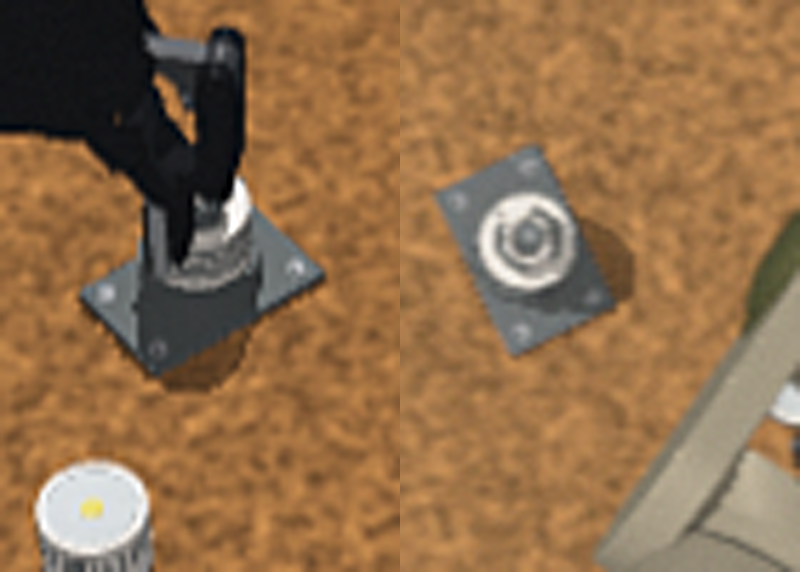

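The cell is home: its top measures about 76–78 mm in the top view at (527,237). The head hasn't moved. Next I'll grip the head.

>>> drive_tool --series '[[[0,0,0.045],0,0.07],[[0,0,0.09],0,0.07],[[0,0,0.125],0,0.07],[[0,0,0.15],0,0.07],[[0,0,0.165],0,0.07],[[0,0,0.172],0,0.07],[[0,0,0.172],0,0.07],[[0,0,0.172],0,0.05],[[0,0,0.172],0,0.046],[[0,0,0.172],0,0.04],[[0,0,0.172],0,0.035],[[0,0,0.172],0,0.035],[[0,0,0.172],0,0.035]]' --newtons 60

```text
time_s: 8.15
position: [0.4412, -0.1795, 0.0085]
tool_rot: [[0.377, 0.926, 0.002], [0.926, -0.377, -0.001], [-0.001, 0.002, -1.0]]
ft_force: [-1.5, 0.7, 7.3]
grip_width: 0.0425
gripper_force: 60.3
```

Run:
```python
from rig import env, viewer
from h import *
d=viewer.get_image('side'); np.savez('side4.npz',**d); u,v=229,280
cv2.imwrite('pics/s4.png',cv2.resize(d['img'][v-40:v+40,u-40:u+40],(560,560),interpolation=cv2.INTER_CUBIC)[...,::-1])
s=env.observe(); print(s['time_s'],s['position'],s['grip_width'],s['gripper_force'],s['ft_force'],s['wrist_torque'],s['tool_rot'])
```

```text
8.2 [ 0.44124542 -0.17948992  0.00848215] 0.042874731000297726 60.32660540644429 [-0.29130348  1.27215913  6.15019162] [ 0.17018622  0.13434639 -0.02902087] [[ 3.77058050e-01  9.26187965e-01  1.75487125e-03]
 [ 9.26189484e-01 -3.77056259e-01 -1.27168009e-03]
 [-5.16129604e-04  2.10484051e-03 -9.99997652e-01]]
```

View pics/s4.png

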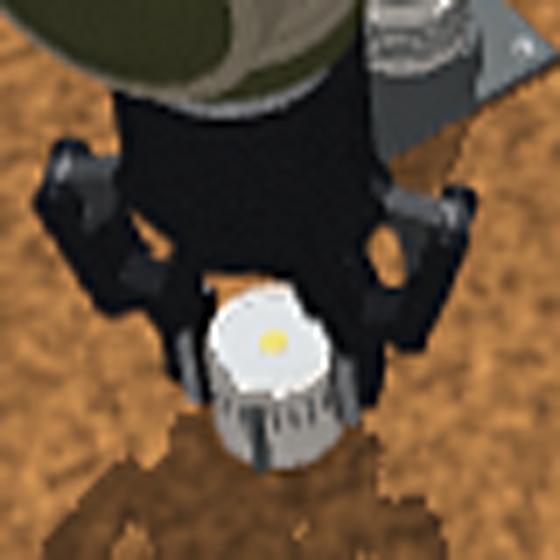

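The head is held squarely: lens centre at crop (274,342), rib at (260,440). Now I'll lift it, turn it 44° and carry it over the torch.

>>> drive_tool --series '[[[0,0,-0.03],0,0.035],[[0,0,-0.07],0,0.035],[[0,0,-0.1],0,0.035],[[0.03,0.002,-0.105],8,0.035],[[0.06,0.004,-0.105],16,0.035],[[0.09,0.006,-0.105],24,0.035],[[0.12,0.009,-0.105],32,0.035],[[0.14,0.01,-0.105],40,0.035],[[0.151,0.011,-0.105],44,0.035],[[0.151,0.011,-0.105],44,0.035],[[0.151,0.011,-0.105],44,0.035],[[0.151,0.011,-0.105],44,0.035]]'

```text
time_s: 9.4
position: [0.5077, -0.0441, 0.1125]
tool_rot: [[0.914, 0.405, 0.0], [0.405, -0.914, -0.0], [0.0, 0.0, -1.0]]
ft_force: [-0.3, 0.2, -1.0]
grip_width: 0.0425
gripper_force: 61.0
```

Run:
```python
from rig import env, viewer
from h import *
o=[]
for n,(u,v) in(('side',(247,220)),('top',(297,238))):
    d=viewer.get_image(n); np.savez(n+'5.npz',**d); o.append(cv2.resize(d['img'][v-35:v+35,u-25:u+25],(400,560),interpolation=cv2.INTER_CUBIC))
    P=cloud(d); m=(np.hypot(P[...,0]-.507,P[...,1]+.044)<.03)&(P[...,2]>.138)&(P[...,2]<.15)&(d['img'].min(-1)>120); print(n,m.sum(),P[m].mean(0) if m.any() else '',np.argwhere(m).mean(0)[::-1])
cv2.imwrite('pics/s5.png',np.hstack(o)[...,::-1])
s=env.observe(); print(s['time_s'],s['position'],s['grip_width'],s['ft_force'],s['tool_rot'][:,1])
```

```text
side 107 [ 0.49673068 -0.04640386  0.14274794] [240.21495327 211.24299065]
top 0  [nan nan]
9.5 [ 0.50776994 -0.04414627  0.11245508] 0.04251336909210186 [-0.07527004 -0.06935651 -0.33592528] [ 4.04031704e-01 -9.14744968e-01  1.58799882e-04]<stdin>:6: RuntimeWarning: Mean of empty slice.
  ret = um.true_divide(
```

View pics/s5.png

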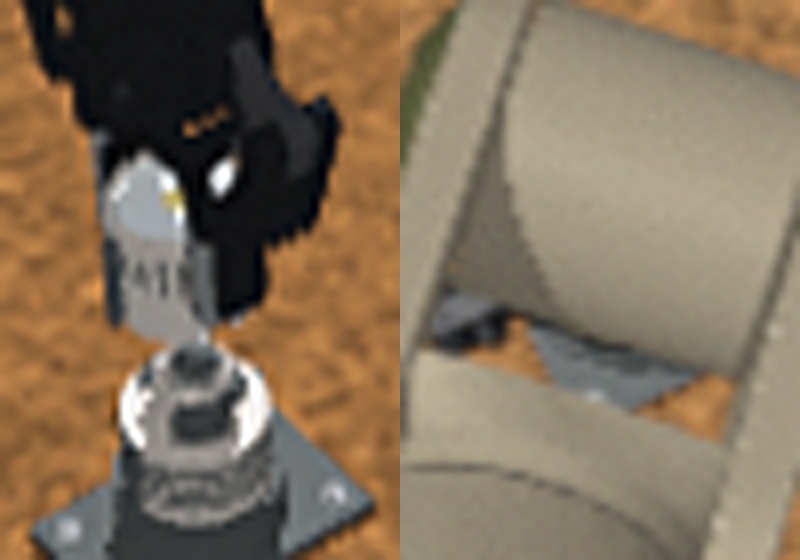

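Run:
```python
from h import *
d=dict(np.load('side5.npz')); I=d['img'].astype(int)
y=(I[...,0]-I[...,2]>60)&(I[...,0]>150)&(I[...,1]>130); y[:200]=0;y[225:]=0;y[:,:238]=0;y[:,250:]=0
print(np.argwhere(y)[:,::-1].tolist())
for r in (204,208,211,214,217,220,222,224): print(r,[tuple(map(int,p)) for p in I[r,233:250]])
E=[[.5077,-.0441,.142],[.5077,-.0441,.104],[.5082,-.044,.072],[.5082,-.044,.054]]
print(proj(d,E).round(2)); d0=dict(np.load('side0.npz')); J=d0['img'].astype(int); y=(J[...,0]-J[...,2]>60)&(J[...,1]>130)&(J[...,0]>150)
q=np.argwhere(y[280:300,215:245]); print('dot0',q.mean(0)[::-1]+[215,280],len(q))
w=(J.min(-1)>190); w[:225]=0;w[250:]=0;w[:,:230]=0;w[:,265:]=0
for r in range(228,246): print(r,np.flatnonzero(w[r])[[0,-1]] if w[r].any() else '')
```

```text
[[243, 209], [243, 210], [244, 210]]
204 [(137, 107, 82), (54, 55, 55), (8, 10, 12), (2, 3, 4), (30, 29, 28), (27, 25, 26), (121, 119, 116), (124, 122, 120), (50, 51, 53), (9, 10, 12), (13, 12, 16), (16, 18, 20), (19, 20, 21), (18, 18, 21), (16, 18, 20), (8, 8, 11), (0, 0, 2)]
208 [(150, 104, 61), (72, 72, 76), (116, 114, 110), (180, 179, 177), (215, 219, 219), (166, 172, 174), (161, 165, 167), (163, 167, 170), (159, 165, 171), (213, 217, 215), (234, 236, 229), (90, 86, 65), (13, 11, 11), (9, 10, 14), (2, 3, 5), (96, 99, 102), (223, 229, 233)]
211 [(165, 109, 54), (95, 91, 88), (146, 143, 141), (145, 147, 145), (164, 169, 174), (165, 170, 173), (162, 168, 170), (161, 167, 171), (161, 167, 174), (164, 167, 165), (169, 168, 154), (255, 255, 226), (64, 62, 53), (2, 4, 8), (18, 19, 21), (18, 20, 21), (16, 16, 19)]
214 [(150, 102, 56), (132, 91, 53), (92, 91, 91), (128, 125, 122), (149, 144, 140), (150, 147, 141), (156, 156, 157), (155, 157, 161), (162, 164, 166), (158, 163, 165), (163, 165, 169), (173, 179, 180), (98, 101, 102), (30, 31, 34), (10, 11, 14), (14, 15, 16), (18, 18, 20)]
217
[... 682 characters left out ...]
1), (131, 127, 123), (151, 148, 143), (138, 134, 130), (116, 110, 106), (81, 81, 82), (94, 97, 98), (77, 80, 80), (21, 21, 22)]
224 [(137, 94, 53), (153, 104, 57), (84, 67, 57), (40, 48, 55), (94, 93, 89), (145, 143, 138), (146, 143, 139), (145, 143, 138), (148, 142, 139), (147, 144, 139), (149, 144, 139), (151, 145, 140), (156, 152, 146), (90, 90, 89), (84, 88, 89), (95, 99, 102), (34, 40, 44)]
[[244.74 210.03]
 [245.56 221.66]
 [246.41 230.97]
 [246.77 236.09]]
dot0 [227.5        286.83333333] 12
228 
229 
230 [241 250]
231 [241 253]
232 [238 254]
233 [238 254]
234 [237 254]
235 [237 254]
236 [237 255]
237 [237 254]
238 [238 254]
239 [238 253]
240 [239 252]
241 [240 240]
242 
243 
244 
245
```

>>> drive_tool --series '[[[-0.001,0,0.005],0,0.035],[[-0.001,0,0.012],0,0.035],[[-0.001,0,0.02],0,0.035],[[-0.001,0,0.026],0,0.035],[[-0.001,0,0.03],0,0.035],[[-0.001,0,0.034],0,0.035],[[-0.001,0,0.036],0,0.035],[[-0.001,0,0.038],0,0.035],[[-0.001,0,0.038],0,0.035]]'

```text
time_s: 10.4
position: [0.507, -0.0439, 0.0742]
tool_rot: [[0.915, 0.404, -0.0], [0.404, -0.915, -0.0], [-0.0, -0.0, -1.0]]
ft_force: [-0.5, -0.6, -0.8]
grip_width: 0.0423
gripper_force: 61.0
```

>>> drive_tool --series '[[[0,0,0.002],0,0.035],[[0,0,0.004],0,0.035],[[0,0,0.006],0,0.035],[[0,0,0.008],0,0.035],[[0,0,0.008],0,0.035]]'

```text
time_s: 10.9
position: [0.5071, -0.0439, 0.0662]
tool_rot: [[0.915, 0.404, 0.0], [0.404, -0.915, -0.0], [0.0, 0.0, -1.0]]
ft_force: [-0.4, -0.2, 1.7]
grip_width: 0.0427
gripper_force: 61.0
```

>>> drive_tool --series '[[[0,0,0.001],0,0.035],[[0,0,0.002],0,0.035],[[0,0,0.0025],0,0.035],[[0,0,0.0025],0,0.035]]'

```text
time_s: 11.3
position: [0.5071, -0.0439, 0.0639]
tool_rot: [[0.915, 0.404, 0.0], [0.404, -0.915, -0.0], [0.0, 0.0, -1.0]]
ft_force: [-1.3, -0.3, 4.1]
grip_width: 0.0429
gripper_force: 61.1
```

>>> drive_tool --series '[[[0,0,0.0005],0,0.035],[[0,0,0.001],0,0.035],[[0,0,0.0015],0,0.035],[[0,0,0.0015],0,0.035]]'

```text
time_s: 11.7
position: [0.5072, -0.044, 0.0636]
tool_rot: [[0.915, 0.404, 0.001], [0.404, -0.915, -0.001], [0.001, 0.001, -1.0]]
ft_force: [-4.2, 1.3, 16.2]
grip_width: 0.0426
gripper_force: 62.7
```

>>> drive_tool --series '[[[0,0,-0.0003],4,0.035],[[0,0,-0.0003],8,0.035],[[0,0,-0.0003],12,0.035],[[0,0,-0.0003],16,0.035],[[0,0,-0.0003],20,0.035],[[0,0,-0.0003],24,0.035],[[0,0,-0.0003],28,0.035],[[0,0,-0.0003],32,0.035],[[0,0,-0.0003],35,0.035],[[0,0,-0.0003],35,0.035],[[0,0,-0.0003],35,0.035]]'

```text
time_s: 12.8
position: [0.508, -0.0443, 0.0637]
tool_rot: [[0.981, -0.194, 0.003], [-0.194, -0.981, -0.001], [0.003, 0.0, -1.0]]
ft_force: [-0.2, 0.1, 12.0]
grip_width: 0.0424
gripper_force: 62.1
```

Run:
```python
from rig import env, viewer
from h import *
o=[]
for n,(u,v) in(('side',(247,225)),('top',(297,238))):
    d=viewer.get_image(n); np.savez(n+'6.npz',**d); o.append(cv2.resize(d['img'][v-35:v+35,u-25:u+25],(400,560),interpolation=cv2.INTER_CUBIC))
cv2.imwrite('pics/s6.png',np.hstack(o)[...,::-1])
s=env.observe(); print(s['time_s'],s['position'],s['grip_width'],s['ft_force'],s['wrist_torque'],s['tool_rot'][:,1],s['q'])
```

```text
12.9 [ 0.50798791 -0.04423207  0.06370068] 0.042523576217772245 [-1.23084909 -0.62295154 12.23263501] [0.0142626  0.02082136 0.03119989] [-1.93653404e-01 -9.81069917e-01  4.20435114e-04] [-1.82979934e+01  2.88751470e+01  9.45557136e+01 -2.15311161e-03
  5.63894453e+01  8.28692291e+01]
```

View pics/s6.png

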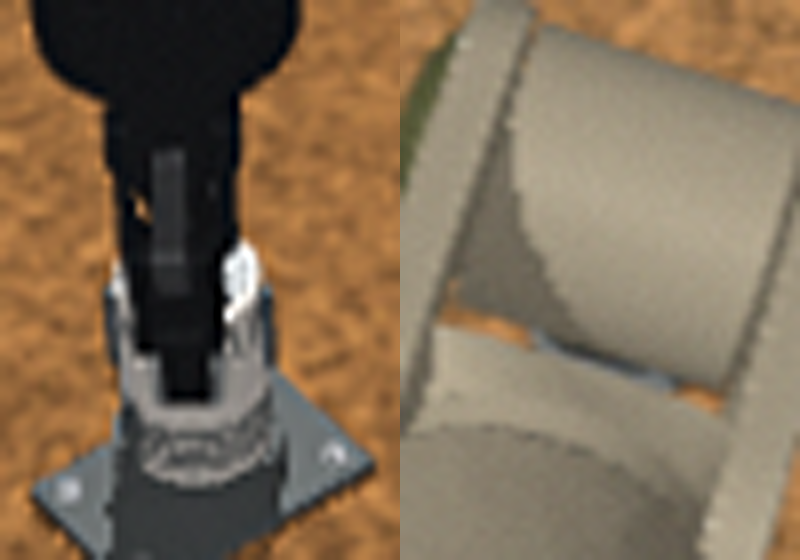

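The side view shows the head seated, with both grey ribs at its silhouette edges, (110,330) and (266,320). That fits a 35° twist. It is pressed down with 12 N and not moving, so I'm handing in.

```bash
python3 -c "
from rig import env
print(env.close_job())"
```

```text
the job is handed in; nothing more can be done
None
```

The cell is in the barrel, and the head is on, pressed fully down (about 12 N) and twisted about 35° clockwise, short of the click and still gripped; I couldn't confirm from the images that the lamp is lit.

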